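# Run the tote into the inspection bay and set the hold-down screw

## Task

Push the red tote along the roller lane, keeping it on the rollers, until it rests against the yellow end stop under the clamp; then turn the clamp's thumbscrew clockwise until it seats, and back it off a quarter turn. Finish while still gripping the thumbscrew, held still at that setting. Leave everything else on the bench where it is.

Things in the scene. Friction and masses are not known exactly. Their poses are not given: they have to be found in the camera images.
- station: Fixed roller lane with clamp. Origin: on the bench, midway between the blue side rails; x across the lane (about away from the robot), y along it to the bay, z up. Base 150 wide, y -215 to +160 mm. Nine free steel rollers (20 mm dia., 40 mm apart, y -200 to +120), tops 38 mm above the bench. Rails: inner faces x = +-62, tops 52 mm above the bench. All offsets in mm.
- stop_face (a point): Middle of the lower edge of the yellow end stop's face, level with the roller tops: station x 0, y +142, 38 mm above the bench. The stop spans the lane; its top is 74 mm above the bench. The bay is the last 150 mm before it.
- screw_boss (a point): Top centre of the brass boss (44 mm dia.) under the thumbscrew: station x 0, y +95, 138 mm above the bench. It sits on a grey clamp arm 36 wide (y), x -24 to +106, 118 to 132 mm above the bench, on a grey post at x +72 to +106, y +73 to +117. A rubber pad hangs under the arm, down to 104 mm.
- tote: Loose red tote, 110 wide (x), 150 long (y), 55 high, filled by a fixed silver finned unit reaching 61 mm above the underside. 0.35 to 0.7 kg. Origin: centre of its underside. It starts on the rollers near the open end, its y along the lane; a push of 1 to 3 N rolls it. Against the stop its origin is at station y +67 and the pad hangs 5 mm above the unit, not touching.
- wing_grip (a point): Grip point of the thumbscrew, on its axis 169 mm above the bench: an upright green bar 44 long (x), 14 thick (y), 30 high, its top 7 mm above this point, on a black collar 32 mm dia., 8 high; z up. The bar's +x end is white. It turns without rising or sinking. Seated, the white end points to station +y, at a red mark on the boss; a quarter turn back, to station -x (about to the robot).
- screw (a joint): Thumbscrew angle in rad: grows as it is turned clockwise seen from above (screwing in); 4.2 is the hard stop where it is seated, 0 the stop fully out. It starts 1.0 to 2.6 rad short of the seat, turns against about 0.05 N m and stays where it is left. A quarter turn off the seat reads 2.63.
- screwdriver: Bystander: orange screwdriver, 170 mm long, lying beside the lane on the robot's side. Origin: middle of its length, on the bench.
- pliers: Bystander: red-handled pliers, about 150 mm long, lying beside the lane on the robot's side. Origin: near the middle of its length, on the bench.
- hard_drive: Bystander: hard drive 100 x 145 x 26 mm beyond the lane. Origin: centre of its underside.
- tape: Bystander: blue roll of tape, 76 mm dia., 19 mm high, lying flat beyond the lane. Origin: centre of its underside.
- pot: Bystander: blue pot of pens, 72 mm dia., 95 mm high, pens to about 155 mm, beyond the end of the lane. Origin: centre of its underside.
- ecu: Bystander: black finned module 140 x 130 x 35 mm on the bench, left or right of the lane. Origin: underside, centre of its black housing.
- jar: Bystander: clear jar with a green lid, 64 mm dia., 75 mm high, left or right of the lane. Origin: centre of its underside.
There are look-alikes about, which are no part of the job. What is shaped like the tote but green or turquoise is not meant.

How it is judged:
By the outcome, as a careful person would: the job done as asked, in the order asked, and still so for the second after the job is handed in, while the arm keeps its last pose, push and grip.
It also fails if it takes over 69 s, if anything falls off the work surface, if the arm or the gripper's body presses on something with over 40 N, if the wrist force passes 120 N, or if a joint passes its speed limit or range.

## Robot

A 7-joint arm with a two-finger parallel gripper is mounted at the origin on the work surface. World frame = base frame: x ahead of the robot, y to its left, z up, the work surface at z = 0. Lengths are in m, angles in rad, forces in N, time in s.
With the tool pointing down it reaches from about 0.425 to 0.925 m from the base axis. Payload 6.8 kg.
Tool frame: the origin (TCP) lies midway between the tips of the shut fingers; the grasp point (between the pads) lies 19 mm behind it; z points along the fingers, y is the line along which they close (so a half turn about z gives the same grasp; the last joint's range is limited). The gripper opens to 85 mm and grips with 20 to 120 N. Pads are 22 mm wide; open, the fingers measure 114 mm over their backs; the gripper's body (76 mm by 85 mm) begins 54 mm behind the grasp point. The pads swing forward as they close: fully open they stand 13 mm farther back than shut.
Start: joints at [1.223, 0.477, 0.022, 1.555, -0.011, 1.109, -0.083], TCP at [0.16, -0.656, 0.231] pointing down, gripper open.
Joint ranges: [-2.96, 2.96], [-0.34, 2.1], [-1.41, 1.46], [0.24, 2.44], [-1.37, 4.51], [0.17, 1.92], [-2.96, 2.96]. Speed limits (rad/s): [2.39, 2.39, 3.14, 3.14, 3.14, 3.14, 3.14].

## Interface

Orientations are given as a rotation vector (axis times angle).
In Python, from bench import r gives the robot as it stands. The module is installed in compiled form; this text tells all that it offers.
- The arm moves only by the tool apply_moves, never from a script. Its argument "rows" is a list of rows, each a list of 6 numbers: the shift along the tool's x, y, z scaled (see below), then the turn, a rotation vector about the tool's x, y, z scaled (see below). A call has 1 to 5 rows; each row is the pose to reach, as a shift and turn from the pose commanded when the call began, along the tool's axes at that moment; what a row does not reach only later rows make up. The controller multiplies each number of a shift by 0.25 m and each number of a turn by 90 degrees. A row lasts 1/8 s, in which the tool goes at most 62.5 mm and 10.7 degrees, less where a joint would pass 70% of its speed; a pose out of reach is approached as far as the arm can. A call with a number of a shift or a turn outside -1 to 1 is refused whole. A call with a gripper value outside its range is refused whole. "claw" is the opening, from 0 (shut) to 1 (fully open), set as the call begins (left out, the last holds). The fingers move at their own pace and stop on an object; "newtons" is the grip in N (left out, the last holds). Time passes only in rows, so rows that repeat a pose let the fingers close. It gives the time, the measured TCP pose, the force, the opening and the grip force at its end, in the units of the state.
- r.get_obs(): the state, without advancing time (a new reading comes with each control period).
- r.grab_frame(name): name is "side" or "top" or "wrist"; returns a dict with "pixels" (384x512x3 uint8, red, green, blue), "intrinsics" (3x3 intrinsics, pixels), "eye" and "attitude" of the camera in the world. Camera axes: x right, y up, looking along -z (the intrinsics and any distortion apply to the point x, -y, -z); pixel columns grow to the right and rows downward; lengths in m; the calibration is good to about 2 mm. A picture is of the moment at which its call begins. There is no depth.
- r.hand_in(): hands the job in; it is judged then, once.
Trained networks look in a picture, given as the dict that the camera call returned (one of the last four; its "shot" number tells which), for a name from the list of things; names that differ only in an ending like _2 or _b are one class to them, and where a whole thing is asked for, a point or a joint stands for the part that bears it (a point fixed in the world has none). Each returns a list of dicts, best first, with "conf" (0 to 1); they miss things now and then, are a little off and sometimes report something else, mostly with a low value. They report only what shows in the picture. A call takes as long as a camera call. They do not tell look-alikes from the thing itself.
- r.search_frame(picture, thing): "rect" ([left, top, width, height] in pixels, round what is visible of it).
- r.outline_of(picture, thing): "pixels" (384x512 bool, what is visible of it) and "rect" ([left, top, width, height] in pixels, round what is visible of it).
- r.landmark_of(picture, thing): "point" ([column, row] in pixels: a listed point, or the origin of a listed thing).
The state is a dict: "clock": time; "joints": joint angles; "qvel": joint speeds; "tau": joint torques, N m; "tcp_pos": TCP position; "orientation": TCP orientation; "contact_force": force on the tool from outside, world axes, zero at the start; "moment": the same for the moment, N m; "grip_width": finger opening in m; "gripper_force": force on a finger pad.
Only numpy, scipy, OpenCV 4.12 (cv2) and the standard library are available. Lean on these libraries where they do the work, as an engineer would, in place of code of your own. Each camera call takes 0.05 s, during which the arm holds its last target. There are 200 camera calls.

## Working session

There is one attempt and no reset: what is moved stays moved. The work goes in short steps, Python scripts to look and compute and a tool call to move; the robot and the scene stay as the last step left them, time stands still between calls to the robot, and variables do not carry over. Pictures are saved under pics/ and viewed, at most 10 in all, crops included, and the job is handed in when it is done.

Besides the shell and the picture viewer there is one more tool, called as name(argument=value, ...), one argument or row to a line, values as JSON. apply_moves: Moves the arm, as the interface text tells. Its arguments: {"type":"object","properties":{"rows":{"type":"array","items":{"type":"array","items":{"type":"number"}}},"claw":{"type":"number"},"newtons":{"type":"number"}},"required":["rows"]}

```bash
mkdir -p pics; cat > h.py <<'E'
import numpy as np,cv2
from scipy.spatial.transform import Rotation as R
from bench import r
def att(f):
    a=np.array(f['attitude'],float)
    return a if a.shape==(3,3) else (R.from_rotvec(a).as_matrix() if a.size==3 else R.from_quat(a).as_matrix())
def ray(f,p):
    K=np.array(f['intrinsics']);d=np.linalg.inv(K)@[p[0],p[1],1]
    return np.array(f['eye']),att(f)@(d*[1,-1,-1])
def onz(f,p,z):
    e,d=ray(f,p);return e+d*(z-e[2])/d[2]
def proj(f,P):
    c=att(f).T@(np.array(P)-f['eye']);c=c*[1,-1,-1];q=np.array(f['intrinsics'])@c;return q[:2]/q[2]
def save(f,n):cv2.imwrite('pics/'+n,f['pixels'][...,::-1])
def tri(obs):
    A=np.zeros((3,3));b=np.zeros(3)
    for f,p in obs:
        e,d=ray(f,p);d=d/np.linalg.norm(d);M=np.eye(3)-np.outer(d,d);A+=M;b+=M@e
    return np.linalg.solve(A,b)
E
python3 - <<'E'
from h import *
np.set_printoptions(precision=4,suppress=True)
o=r.get_obs();print(o)
fs={n:r.grab_frame(n) for n in('side','top')}
print({k:(np.shape(v) if k=='pixels' else v) for k,v in fs['top'].items() if k!='pixels'},fs['side'].keys(),fs['side']['eye'])
Z=dict(station=0,stop_face=.038,screw_boss=.138,tote=.038,wing_grip=.169,screwdriver=0,pliers=0,hard_drive=0,tape=0,pot=0,ecu=0,jar=0)
for t,z in Z.items():
    for n,f in fs.items():
        for d in r.landmark_of(f,t)[:3]: print(t,n,round(d['conf'],2),np.round(d['point'],1),onz(f,d['point'],z)[:2])
img=np.hstack([fs['top']['pixels'],fs['side']['pixels']])
for n in fs: cv2.imwrite(f'pics/{n}0.png',cv2.resize(fs[n]['pixels'][...,::-1],(800,600),interpolation=cv2.INTER_CUBIC))
E
```

```text
{'clock': 0.0, 'joints': array([ 1.2229,  0.4778,  0.0223,  1.5565, -0.0115,  1.1093, -0.0831]), 'qvel': array([-0.0005,  0.0015,  0.0004, -0.001 ,  0.0003, -0.0011,  0.0003]), 'tau': array([  0.    , -59.6449,   1.6085, -28.1202,   0.0125,   0.0092,
         0.    ]), 'tcp_pos': array([ 0.1602, -0.6551,  0.2303]), 'orientation': array([-3.1172, -0.3755,  0.0005]), 'contact_force': array([ 0.4119,  0.3016, -0.3427]), 'moment': array([-0.0109, -0.0132,  0.0083]), 'gripper_force': 0.0, 'grip_width': 0.08509942594383056}
{'intrinsics': array([[409.5735,   0.    , 254.3103],
       [  0.    , 409.5735, 189.0376],
       [  0.    ,   0.    ,   1.    ]]), 'eye': array([0.4051, 0.0086, 1.438 ]), 'attitude': array([ 0.0719, -0.1155, -1.5506]), 'shot': 2} dict_keys(['pixels', 'intrinsics', 'eye', 'attitude', 'shot']) [0.0063 0.6337 0.7916]
station side 0.83 [254.2 237.6] [0.5362 0.028 ]
station top 0.77 [234.4 201.8] [0.5317 0.0393]
stop_face side 0.87 [220.8 257.3] [0.5289 0.1748]
stop_face top 0.63 [196.8 203.1] [0.5214 0.1666]
screw_boss side 0.9 [232.1 221.5] [0.5274 0.1271]
screw_boss to
[... 473 characters left out ...]
]
screwdriver top 0.48 [209.7 237.8] [0.4045 0.1222]
screwdriver top 0.41 [233.7 201.1] [0.5341 0.0418]
pliers side 0.61 [313.4 236. ] [ 0.405  -0.0974]
pliers top 0.65 [273.8 241.3] [ 0.396  -0.1011]
hard_drive side 0.67 [235.6 189.9] [ 0.7449 -0.1087]
hard_drive top 0.86 [276.2 146.1] [ 0.735  -0.1061]
tape side 0.5 [199.8 223.7] [0.7071 0.0958]
tape top 0.47 [217.  154.1] [0.7011 0.105 ]
pot side 0.95 [162.9 268.2] [0.647  0.2869]
pot top 0.8 [162.1 168.9] [0.6435 0.2971]
ecu side 0.86 [ 81.2 337.6] [0.6204 0.5426]
ecu side 0.7 [230.5 221.9] [0.64   0.0249]
ecu top 0.75 [ 88.4 172.6] [0.6249 0.5539]
jar side 0.63 [343.2 166.7] [ 0.5346 -0.4951]
jar top 0.72 [391.1 202.5] [ 0.5397 -0.5177]
```

View pics/top0.png

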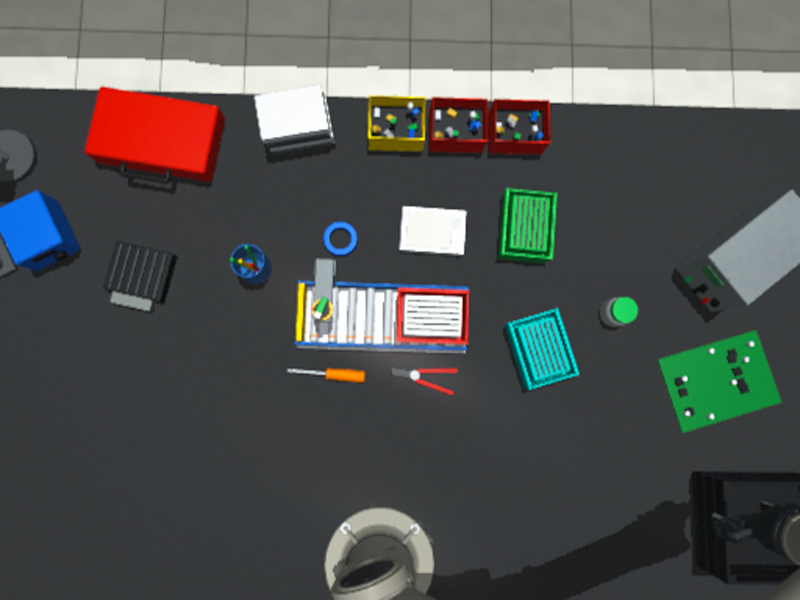

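View pics/side0.png

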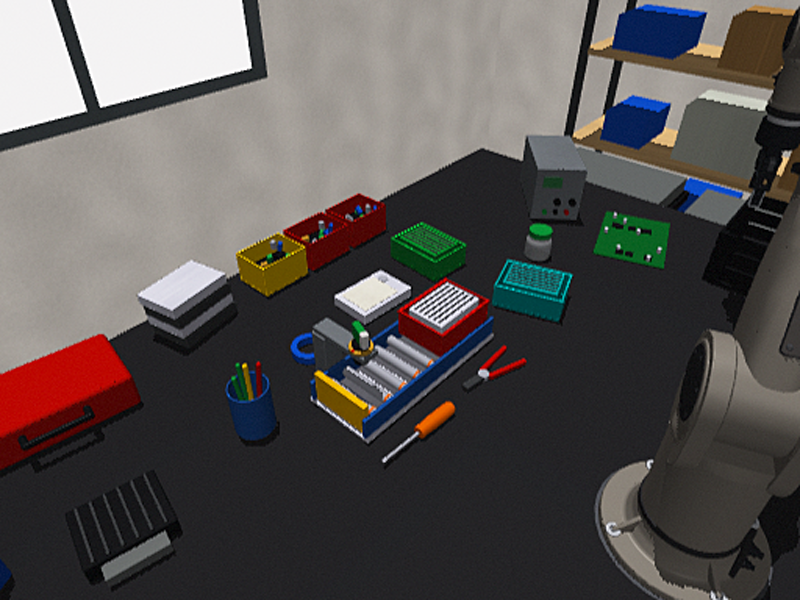

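The top view shows the lane (x 296–468), with the red tote at its right end (398–468, 288–350), the thumbscrew at (322, 308) and the stop at the left. The green (528, 224) and turquoise (541, 348) totes are decoys. Next I fit the station pose.

```bash
python3 - <<'E'
from h import *
np.set_printoptions(precision=4,suppress=True)
from scipy.optimize import least_squares
ft=r.grab_frame('top');fs=r.grab_frame('side')
obs=[]
S={'station':(0,0,0),'stop_face':(0,.142,.038),'screw_boss':(0,.095,.138)}
for f in(ft,fs):
    for t,P in S.items():
        d=r.landmark_of(f,t)
        if d and d[0]['conf']>.5: obs.append((f,P,np.array(d[0]['point']),t))
# rail outer/blue pixels, top view
def blue(f,box):
    hsv=cv2.cvtColor(f['pixels'],cv2.COLOR_RGB2HSV);m=cv2.inRange(hsv,(105,120,60),(125,255,255));k=np.zeros_like(m);l,t,w,h=box;k[t:t+h,l:l+w]=1;return m*k
m=blue(ft,(186,175,118,55));ys,xs=np.nonzero(m)
for lo,hi in((175,200),(210,230)):
    s=(ys>lo)&(ys<hi)
    W=np.array([onz(ft,(x,y),.052)[:2] for x,y in zip(xs[s],ys[s])])
    p=np.polyfit(W[:,1],W[:,0],1);print('rail',len(W),'x at y=.035',np.polyval(p,.035),'yaw',np.degrees(np.arctan(-p[0])),W[:,1].min(),W[:,1].max())
def res(q,k=1):
    out=[]
    for f,P,p,t in obs:
        w=R.from_euler('z',q[2]).apply(P)+[q[0],q[1],0];out+=list(proj(f,w)-p)
    return np.array(out)
s=least_squares(res,[.53,.035,0],loss='soft_l1');print(s.x,np.degrees(s.x[2]),res(s.x).round(1))
# stop yellow
for n,f in(('top',ft),('side',fs)):
    for t in('wing_grip','tote'):
        for d in r.outline_of(f,t)[:3]: print(n,t,d['conf'],d['rect'])
c=[ft['pixels'][170:230,180:310],fs['pixels'][190:250,190:320]]
cv2.imwrite('pics/c.png',np.vstack([cv2.resize(i[...,::-1],(640,295),interpolation=cv2.INTER_CUBIC) for i in c]))
E
```

```text
rail 275 x at y=.035 0.5956276860171632 yaw -0.4823097397557002 -0.18154204567428495 0.19071732213330783
rail 223 x at y=.035 0.4630635612460178 yaw -0.7692162049141944 -0.17860171897902244 0.19277874100864067
[0.5333 0.0327 0.0369] 2.1150083098622994 [ 1.6  0.6 -2.7 -1.6 -1.8 -1.1  0.2 -1.3  1.7  3.3  0.2 -0.3]
top tote 0.9 [322.7, 200.0, 43.9, 45.9]
top tote 0.89 [252.5, 183.6, 45.8, 34.4]
top tote 0.6 [317.9, 121.5, 37.1, 46.3]
side wing_grip 0.72 [222.8, 204.0, 11.5, 22.7]
side wing_grip 0.29 [199.8, 201.7, 112.4, 79.9]
side tote 0.89 [252.1, 177.4, 61.5, 49.6]
side tote 0.72 [316.0, 168.4, 48.8, 37.8]
side tote 0.66 [250.7, 145.5, 48.7, 34.8]
```

View pics/c.png

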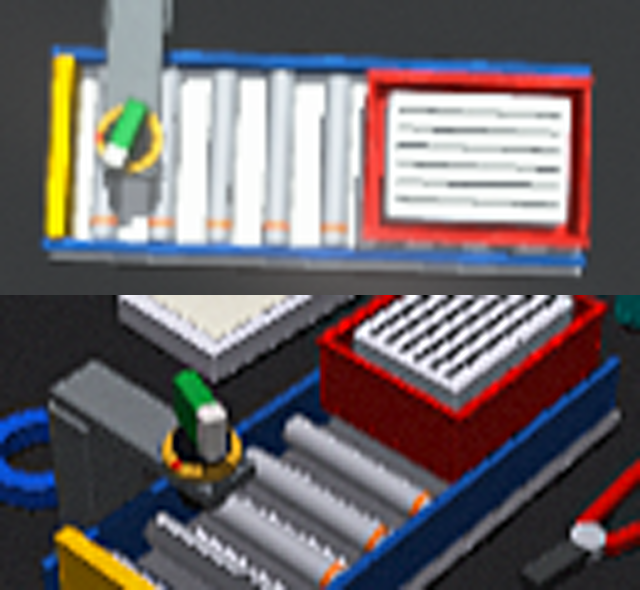

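The close crop shows the white wing end pointing mostly −x with about 20° towards +y, so it is about 1.2 rad short of the seat. The station is at about (0.530, 0.033) with yaw −0.6°. The tote rear is near y −0.17.

```bash
cat >> h.py <<'E'
def plan(pos,yaw):
    o=r.get_obs();R0=R.from_rotvec(o['orientation']);c,s=np.cos(np.radians(yaw)),np.sin(np.radians(yaw))
    Rt=R.from_matrix(np.array([[c,s,0],[s,-c,0],[0,0,-1.]]))
    print('t',round(o['clock'],2),'shift',(R0.inv().apply(np.array(pos)-o['tcp_pos'])/.25).round(3),'turn',((R0.inv()*Rt).as_rotvec()/(np.pi/2)).round(3),'at',o['tcp_pos'].round(4),'F',o['contact_force'].round(1),'w',round(o['grip_width'],4))
E
python3 - <<'E'
from h import *
f=r.grab_frame('top')
for d in r.outline_of(f,'tote')[:3]:
    ys,xs=np.nonzero(d['pixels']);
    if ys.mean()<215 and ys.mean()>185: print([onz(f,p,.09)[:2].round(4) for p in((xs.max(),ys.mean()),(xs.min(),ys.mean()),(xs.mean(),ys.min()),(xs.mean(),ys.max()))])
plan((.531,-.215,.2),90)
E
```

```text
[array([ 0.5255, -0.1765]), array([ 0.5227, -0.0274]), array([ 0.5824, -0.1015]), array([ 0.4663, -0.1026])]
t 2.0 shift [ 1.859 -1.36   0.125] turn [ 0.    -0.    -0.847] at [ 0.1604 -0.6557  0.2313] F [-0.5  0.5  0.7] w 0.0854
```

apply_moves(
  rows=[
    [0.93, -0.68, 0, 0, 0, -0.42],
    [0.93, -0.68, 0, 0, 0, -0.42],
    [0.93, -0.68, 0, 0, 0, -0.42],
    [0.93, -0.68, 0, 0, 0, -0.42],
    [0.93, -0.68, 0, 0, 0, -0.42],
  ],
  claw=0,
)

```text
clock: 2.62
tcp_pos: [0.3481, -0.4325, 0.2317]
orientation: [2.826, 1.372, 0.002]
contact_force: [1.3, -0.6, -0.8]
grip_width: 0.0002
gripper_force: 0.0
```

```bash
python3 -c "
from h import *
plan((.531,-.215,.2),90)"
```

```text
t 2.62 shift [1.136 0.037 0.128] turn [ 0.001 -0.    -0.424] at [ 0.3481 -0.4325  0.2317] F [ 1.3 -0.6 -0.8] w 0.0002
```

apply_moves(
  rows=[
    [1, 0.03, 0.05, 0, 0, -0.42],
    [1, 0.03, 0.05, 0, 0, -0.42],
    [1, 0.03, 0.05, 0, 0, -0.42],
    [1, 0.03, 0.05, 0, 0, -0.42],
    [1, 0.03, 0.05, 0, 0, -0.42],
  ],
)

```text
clock: 3.25
tcp_pos: [0.5106, -0.2384, 0.2191]
orientation: [-2.223, -2.22, -0.005]
contact_force: [-0.9, -0.5, -0.3]
grip_width: -0.0001
gripper_force: 0.0
```

```bash
python3 -c "
from h import *
plan((.531,-.212,.055),90)
f=r.grab_frame('wrist');save(f,'w1.png');print(f['eye'])"
```

```text
t 3.25 shift [0.104 0.08  0.657] turn [ 0.001 -0.002 -0.001] at [ 0.5106 -0.2384  0.2191] F [-0.9 -0.5 -0.3] w -0.0001
[ 0.51185709 -0.17341399  0.36181341]
```

apply_moves(
  rows=[
    [0.104, 0.08, 0.05, 0, 0, 0],
    [0.104, 0.08, 0.3, 0, 0, 0],
    [0.104, 0.08, 0.5, 0, 0, 0],
    [0.104, 0.08, 0.656, 0, 0, 0],
    [0.104, 0.08, 0.656, 0, 0, 0],
  ],
)

```text
clock: 3.92
tcp_pos: [0.5243, -0.2194, 0.0523]
orientation: [-2.233, -2.202, 0.006]
contact_force: [-0.2, 0.6, 0.5]
grip_width: -0.0001
gripper_force: 0.0
```

```bash
python3 -c "
from h import *
plan((.529,-.182,.055),90)
f=r.grab_frame('wrist');save(f,'w2.png')
f=r.grab_frame('side');cv2.imwrite('pics/s2.png',cv2.resize(f['pixels'][150:300,180:380,::-1],(800,600)))"
```

```text
t 3.92 shift [ 0.15   0.017 -0.011] turn [-0.004 -0.001 -0.009] at [ 0.5243 -0.2194  0.0523] F [-0.2  0.6  0.5] w -0.0001
```

View pics/s2.png

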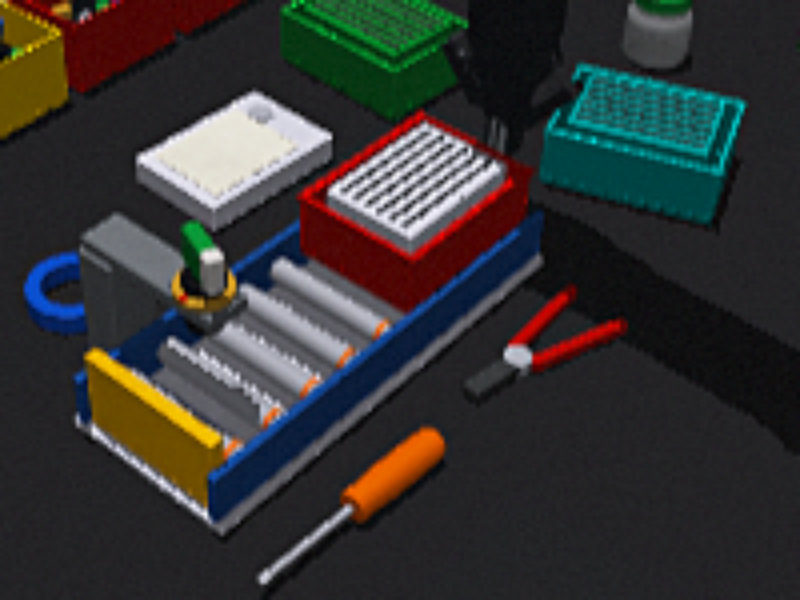

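The shut fingers are down behind the red tote (490, 140 in the crop), clear of the turquoise one. I'll push gently now.

apply_moves(
  rows=[
    [0.04, 0.015, -0.01, 0, 0, 0],
    [0.08, 0.02, -0.01, 0, 0, 0],
    [0.12, 0.02, -0.01, 0, 0, 0],
    [0.16, 0.02, -0.01, 0, 0, 0],
    [0.2, 0.02, -0.01, 0, 0, 0],
  ],
)

```text
clock: 4.65
tcp_pos: [0.5335, -0.1682, 0.0576]
orientation: [2.234, 2.208, 0.0]
contact_force: [0.9, -3.0, 1.4]
grip_width: 0.0002
gripper_force: 1.3
```

apply_moves(
  rows=[
    [0.04, 0, 0, 0, 0, 0],
    [0.08, 0, 0, 0, 0, 0],
    [0.12, 0, 0, 0, 0, 0],
    [0.16, 0, 0, 0, 0, 0],
    [0.2, 0, 0, 0, 0, 0],
  ],
)

```text
clock: 5.28
tcp_pos: [0.5336, -0.1179, 0.0572]
orientation: [-2.234, -2.209, 0.0]
contact_force: [2.6, -1.9, 0.4]
grip_width: 0.0
gripper_force: 1.3
```

apply_moves(
  rows=[
    [0.04, 0, 0, 0, 0, 0],
    [0.08, 0, 0, 0, 0, 0],
    [0.12, 0, 0, 0, 0, 0],
    [0.16, 0, 0, 0, 0, 0],
    [0.2, 0, 0, 0, 0, 0],
  ],
)

```text
clock: 5.9
tcp_pos: [0.5341, -0.0679, 0.0572]
orientation: [-2.234, -2.208, 0.0]
contact_force: [1.5, -1.6, 0.1]
grip_width: -0.0
gripper_force: 1.1
```

```bash
python3 -c "
from h import *
plan((.533,.014,.055),90)
f=r.grab_frame('top')
for d in r.outline_of(f,'tote')[:3]:
    ys,xs=np.nonzero(d['pixels'])
    if 185<ys.mean()<215: print(d['conf'],[onz(f,p,.09)[:2].round(4) for p in((xs.max(),ys.mean()),(xs.min(),ys.mean()))])"
```

```text
t 5.9 shift [ 0.328 -0.008  0.009] turn [-0.     0.    -0.007] at [ 0.5341 -0.0679  0.0572] F [ 1.5 -1.6  0.1] w -0.0
0.65 [array([ 0.5244, -0.0538]), array([0.5216, 0.0946])]
```

apply_moves(
  rows=[
    [0.04, 0, 0, 0, 0, 0],
    [0.08, 0, 0, 0, 0, 0],
    [0.12, 0, 0, 0, 0, 0],
    [0.16, 0, 0, 0, 0, 0],
    [0.2, 0, 0, 0, 0, 0],
  ],
)

```text
clock: 6.62
tcp_pos: [0.5345, -0.0177, 0.0572]
orientation: [-2.234, -2.209, 0.001]
contact_force: [-0.9, -2.3, -2.0]
grip_width: 0.0004
gripper_force: 0.8
```

apply_moves(
  rows=[
    [0.02, 0, 0, 0, 0, 0],
    [0.04, 0, 0, 0, 0, 0],
    [0.06, 0, 0, 0, 0, 0],
    [0.075, 0, 0, 0, 0, 0],
    [0.09, 0, 0, 0, 0, 0],
  ],
)

```text
clock: 7.25
tcp_pos: [0.5351, 0.0041, 0.0574]
orientation: [2.234, 2.208, 0.0]
contact_force: [-0.3, -2.4, 0.1]
grip_width: -0.0001
gripper_force: 0.7
```

apply_moves(
  rows=[
    [0.008, 0, 0, 0, 0, 0],
    [0.016, 0, 0, 0, 0, 0],
    [0.024, 0, 0, 0, 0, 0],
  ],
)

```text
clock: 7.62
tcp_pos: [0.5353, 0.01, 0.0574]
orientation: [2.234, 2.208, 0.0]
contact_force: [0.1, -1.3, 0.4]
grip_width: 0.0001
gripper_force: 0.5
```

apply_moves(
  rows=[
    [0.006, 0, 0, 0, 0, 0],
    [0.012, 0, 0, 0, 0, 0],
    [0.016, 0, 0, 0, 0, 0],
  ],
)

```text
clock: 8.0
tcp_pos: [0.5353, 0.0128, 0.0574]
orientation: [2.234, 2.207, -0.002]
contact_force: [0.6, -6.0, 2.3]
grip_width: 0.0002
gripper_force: 3.1
```

apply_moves(
  rows=[
    [0.004, 0, 0, 0, 0, 0],
    [0.008, 0, 0, 0, 0, 0],
  ],
)

```text
clock: 8.25
tcp_pos: [0.5354, 0.0128, 0.0574]
orientation: [2.235, 2.204, -0.004]
contact_force: [0.8, -10.9, 3.1]
grip_width: -0.0002
gripper_force: 5.3
```

The force rose to 11 N with no further motion, so the tote is at the stop. I'll back off slowly and rise.

apply_moves(
  rows=[
    [-0.01, 0, 0, 0, 0, 0],
    [-0.03, 0, 0, 0, 0, 0],
    [-0.08, 0, 0, 0, 0, 0],
    [-0.12, 0, -0.2, 0, 0, 0],
    [-0.12, 0, -0.45, 0, 0, 0],
  ],
)

```text
clock: 8.88
tcp_pos: [0.5335, -0.0157, 0.1697]
orientation: [-2.234, -2.205, 0.004]
contact_force: [1.2, 0.4, -0.4]
grip_width: 0.0
gripper_force: 0.0
```

apply_moves(
  rows=[
    [0, 0, -0.2, 0, 0, 0],
    [0, 0, -0.36, 0, 0, 0],
    [0, 0, -0.36, 0, 0, 0],
  ],
  claw=1,
)

```text
clock: 9.25
tcp_pos: [0.5367, -0.0143, 0.2632]
orientation: [2.231, 2.205, 0.007]
contact_force: [0.1, -0.0, -0.6]
grip_width: 0.0546
gripper_force: 0.0
```

```bash
python3 -c "
from h import *
plan((.530,.06,.26),158)
fs={n:r.grab_frame(n) for n in('wrist','side','top')}
for n,f in fs.items():
    for t in('wing_grip','screw_boss','stop_face'):
        for d in r.landmark_of(f,t)[:1]: print(n,t,round(d['conf'],2),np.round(d['point']),onz(f,d['point'],dict(wing_grip=.169,screw_boss=.138,stop_face=.038)[t]).round(4))
a=cv2.resize(fs['wrist']['pixels'],(400,300));b=cv2.resize(fs['side']['pixels'][180:270,190:310],(400,300));save({'pixels':np.hstack([a,b])},'p3.png')"
```

```text
t 9.25 shift [ 0.297 -0.031  0.013] turn [ 0.004  0.003 -0.763] at [ 0.5367 -0.0143  0.2632] F [ 0.1 -0.  -0.6] w 0.0546
wrist screw_boss 0.61 [248.   9.] [0.535 0.126 0.138]
side wing_grip 0.52 [230. 209.] [0.543  0.1194 0.169 ]
side screw_boss 0.74 [230. 225.] [0.5227 0.1395 0.138 ]
side stop_face 0.92 [219. 255.] [0.5371 0.1728 0.038 ]
top wing_grip 0.62 [203. 199.] [0.524  0.1319 0.169 ]
top screw_boss 0.64 [208. 196.] [0.5358 0.1209 0.138 ]
```

View pics/p3.png

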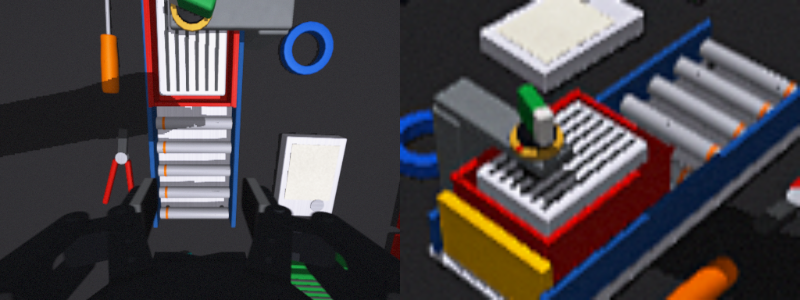

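The tote is flush with the yellow stop. The wing is at about (0.531, 0.128), so I'll move above it, fingers across the bar.

apply_moves(
  rows=[
    [0.25, -0.02, 0.03, 0, 0, -0.11],
    [0.45, -0.02, 0.06, 0, 0, -0.22],
    [0.568, -0.02, 0.08, 0, 0, -0.33],
    [0.568, -0.02, 0.08, 0, 0, -0.44],
    [0.568, -0.02, 0.08, 0, 0, -0.55],
  ],
  claw=1,
)

```text
clock: 10.48
tcp_pos: [0.5313, 0.1286, 0.2396]
orientation: [-1.094, -2.945, 0.0]
contact_force: [-0.1, -0.2, 0.3]
grip_width: 0.0851
gripper_force: 0.0
```

apply_moves(
  rows=[
    [0, 0, 0, 0, 0, -0.11],
    [0, 0, 0, 0, 0, -0.22],
    [0, 0, 0, 0, 0, -0.22],
  ],
)

```text
clock: 10.85
tcp_pos: [0.5315, 0.1279, 0.2397]
orientation: [-0.585, -3.086, -0.0]
contact_force: [-0.3, 0.4, 0.1]
grip_width: 0.0853
gripper_force: 0.0
```

```bash
python3 -c "
from h import *
plan((.531,.127,.24),159)
f=r.grab_frame('wrist')
for t in('wing_grip','screw_boss'):
    for d in r.landmark_of(f,t)[:2]: print(t,round(d['conf'],2),np.round(d['point']),onz(f,d['point'],dict(wing_grip=.169,screw_boss=.138)[t]).round(4))
hsv=cv2.cvtColor(f['pixels'],cv2.COLOR_RGB2HSV)
print('tcp px',proj(f,r.get_obs()['tcp_pos']),'expected grip',proj(f,(.531,.127,.169)))
cv2.imwrite('pics/w4.png',cv2.resize(f['pixels'][...,::-1],(800,600)))"
```

```text
t 10.85 shift [ 0.001 -0.004 -0.001] turn [ 0.    -0.    -0.005] at [0.5315 0.1279 0.2397] F [-0.3  0.4  0.1] w 0.0853
wing_grip 0.97 [252. 203.] [0.5334 0.1244 0.169 ]
screw_boss 0.56 [254. 190.] [0.5326 0.1264 0.138 ]
tcp px [254.92762445 239.12210368] expected grip [253.61595611 198.69576626]
```

View pics/w4.png

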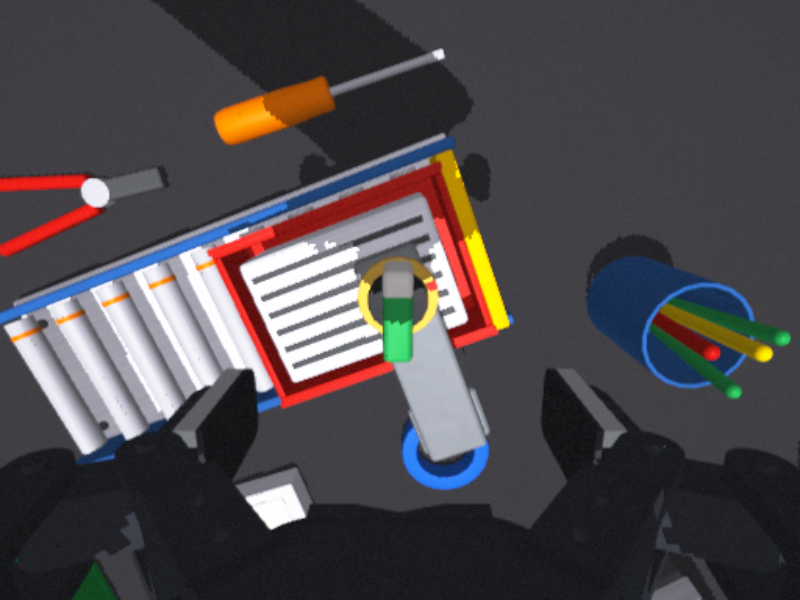

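The bar is exactly along the tool x, white end up (400, 275), centred within about 3 mm. I'll correct that and descend.

apply_moves(
  rows=[
    [-0.009, -0.007, 0.1, 0, 0, 0],
    [-0.009, -0.007, 0.2, 0, 0, 0],
    [-0.009, -0.007, 0.3, 0, 0, 0],
    [-0.009, -0.007, 0.347, 0, 0, 0],
    [-0.009, -0.007, 0.347, 0, 0, 0],
  ],
)

```text
clock: 11.62
tcp_pos: [0.5326, 0.1255, 0.1527]
orientation: [-0.583, -3.086, 0.001]
contact_force: [-0.2, 1.0, -0.1]
grip_width: 0.0855
gripper_force: 0.0
```

apply_moves(
  rows=[
    [0, 0, 0, 0, 0, 0],
    [0, 0, 0, 0, 0, 0],
    [0, 0, 0, 0, 0, 0],
    [0, 0, 0, 0, 0, 0],
    [0, 0, 0, 0, 0, 0],
  ],
  claw=0,
  newtons=30,
)

```text
clock: 12.25
tcp_pos: [0.5333, 0.1262, 0.1535]
orientation: [0.582, 3.086, 0.002]
contact_force: [0.9, 2.2, 1.2]
grip_width: 0.0136
gripper_force: 35.3
```

```bash
python3 -c "
from h import *
plan((.533,.1255,.153),159)
print(r.get_obs()['moment'])"
```

```text
t 12.25 shift [ 0.    -0.003  0.002] turn [ 0.001  0.    -0.004] at [0.5333 0.1262 0.1535] F [0.9 2.2 1.2] w 0.0136
[ 0.30526477 -0.00670483 -0.07541622]
```

Gripped (13.6 mm). Now turning clockwise.

apply_moves(
  rows=[
    [0, 0, 0, 0, 0, 0.06],
    [0, 0, 0, 0, 0, 0.13],
    [0, 0, 0, 0, 0, 0.2],
    [0, 0, 0, 0, 0, 0.27],
    [0, 0, 0, 0, 0, 0.34],
  ],
)

```text
clock: 12.88
tcp_pos: [0.5328, 0.1254, 0.1535]
orientation: [1.381, 2.822, -0.001]
contact_force: [-1.3, -0.6, 5.1]
grip_width: 0.0133
gripper_force: 35.7
```

apply_moves(
  rows=[
    [0, 0, 0, 0, 0, 0.07],
    [0, 0, 0, 0, 0, 0.14],
    [0, 0, 0, 0, 0, 0.21],
    [0, 0, 0, 0, 0, 0.28],
    [0, 0, 0, 0, 0, 0.34],
  ],
)

```text
clock: 13.5
tcp_pos: [0.5319, 0.1251, 0.1535]
orientation: [-2.076, -2.357, 0.004]
contact_force: [-4.9, -1.6, 8.6]
grip_width: 0.0131
gripper_force: 36.1
```

```bash
python3 -c "
from h import *
plan((.533,.1255,.153),89.4)
print(r.get_obs()['moment'])"
```

```text
t 13.5 shift [0.001 0.004 0.002] turn [-0.001  0.001  0.087] at [0.5319 0.1251 0.1535] F [-4.9 -1.6  8.6] w 0.0131
[-0.32948259  1.17103494  0.12964642]
```

apply_moves(
  rows=[
    [0, 0, 0, 0, 0, 0.03],
    [0, 0, 0, 0, 0, 0.05],
    [0, 0, 0, 0, 0, 0.05],
  ],
)

```text
clock: 13.88
tcp_pos: [0.5317, 0.1251, 0.1535]
orientation: [-2.164, -2.277, 0.004]
contact_force: [-5.3, -2.3, 7.7]
grip_width: 0.0134
gripper_force: 36.2
```

```bash
python3 -c "
from h import *
plan((.533,.1255,.153),89.4)
print(r.get_obs()['moment'])"
```

```text
t 13.88 shift [0.001 0.005 0.002] turn [-0.001  0.001  0.039] at [0.5317 0.1251 0.1535] F [-5.3 -2.3  7.7] w 0.0134
[-0.25053684  1.17558476 -0.03864473]
```

apply_moves(
  rows=[
    [0, 0, 0, 0, 0, 0.02],
    [0, 0, 0, 0, 0, 0.04],
    [0, 0, 0, 0, 0, 0.04],
  ],
)

```text
clock: 14.25
tcp_pos: [0.5317, 0.1251, 0.1535]
orientation: [-2.234, -2.208, 0.004]
contact_force: [-5.4, -0.6, 8.3]
grip_width: 0.0134
gripper_force: 36.3
```

```bash
python3 -c "
from h import *
plan((.533,.1255,.153),89.4)
print(r.get_obs()['moment'])"
```

```text
t 14.25 shift [0.002 0.005 0.002] turn [-0.001  0.001 -0.001] at [0.5317 0.1251 0.1535] F [-5.4 -0.6  8.3] w 0.0134
[-0.30317854  1.27021218 -0.03139437]
```

apply_moves(
  rows=[
    [0, 0, 0, 0, 0, 0.02],
    [0, 0, 0, 0, 0, 0.03],
    [0, 0, 0, 0, 0, 0.03],
  ],
)

```text
clock: 14.62
tcp_pos: [0.5317, 0.1252, 0.1535]
orientation: [2.281, 2.159, -0.005]
contact_force: [-6.3, -2.5, 9.6]
grip_width: 0.0131
gripper_force: 47.4
```

```bash
python3 -c "
from h import *
plan((.533,.1255,.153),89.4)
print(r.get_obs()['moment'])"
```

```text
t 14.62 shift [0.002 0.005 0.002] turn [-0.001  0.002 -0.028] at [0.5317 0.1252 0.1535] F [-6.3 -2.5  9.6] w 0.0131
[-0.39780622  1.21011235  1.22695849]
```

apply_moves(
  rows=[
    [0, 0, 0, 0, 0, 0.02],
    [0, 0, 0, 0, 0, 0.03],
    [0, 0, 0, 0, 0, 0.03],
  ],
)

```text
clock: 15.0
tcp_pos: [0.5317, 0.1246, 0.1536]
orientation: [2.331, 2.105, -0.006]
contact_force: [-5.3, -3.6, 10.8]
grip_width: 0.0136
gripper_force: 70.2
```

```bash
python3 -c "
from h import *
plan((.533,.1255,.153),89.4)
print(r.get_obs()['moment'])
f=r.grab_frame('wrist');cv2.imwrite('pics/w5.png',cv2.resize(f['pixels'][100:300,160:360,::-1],(600,600)))"
```

```text
t 15.0 shift [0.004 0.005 0.002] turn [-0.001  0.002 -0.058] at [0.5317 0.1246 0.1536] F [-5.3 -3.6 10.8] w 0.0136
[-0.78235061  1.23650473  1.45630095]
```

View pics/w5.png

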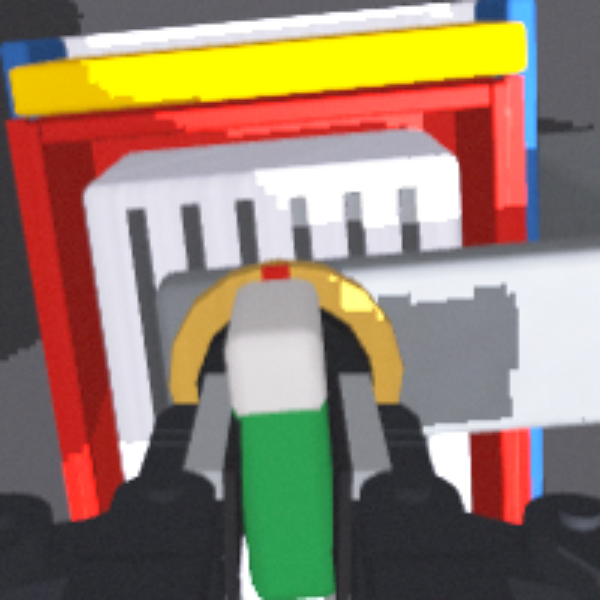

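Seated: the torque is about 1.4 N m and the white end is at the red mark (275, 272). Contact came at a tool yaw of about 89°, so I'll back off to a yaw of 179.4°.

apply_moves(
  rows=[
    [0, 0, 0, 0, 0, -0.05],
    [0, 0, 0, 0, 0, -0.12],
    [0, 0, 0, 0, 0, -0.2],
    [0, 0, 0, 0, 0, -0.28],
    [0, 0, 0, 0, 0, -0.36],
  ],
)

```text
clock: 15.68
tcp_pos: [0.5326, 0.1251, 0.1535]
orientation: [1.652, 2.672, -0.002]
contact_force: [-2.8, -1.3, 6.3]
grip_width: 0.0137
gripper_force: 35.7
```

apply_moves(
  rows=[
    [0, 0, 0, 0, 0, -0.08],
    [0, 0, 0, 0, 0, -0.16],
    [0, 0, 0, 0, 0, -0.24],
    [0, 0, 0, 0, 0, -0.32],
    [0, 0, 0, 0, 0, -0.4],
  ],
)

```text
clock: 16.3
tcp_pos: [0.5334, 0.1259, 0.1535]
orientation: [0.745, 3.051, 0.001]
contact_force: [1.0, 0.7, 1.8]
grip_width: 0.0138
gripper_force: 35.2
```

```bash
python3 -c "
from h import *
plan((.533,.1255,.153),179.4)
print(r.get_obs()['moment'])"
```

```text
t 16.3 shift [ 0.001 -0.002  0.002] turn [ 0.001  0.001 -0.298] at [0.5334 0.1259 0.1535] F [1.  0.7 1.8] w 0.0138
[ 0.25666871 -0.14440449 -0.07818228]
```

apply_moves(
  rows=[
    [0, 0, 0, 0, 0, -0.08],
    [0, 0, 0, 0, 0, -0.16],
    [0, 0, 0, 0, 0, -0.24],
    [0, 0, 0, 0, 0, -0.295],
    [0, 0, 0, 0, 0, -0.295],
  ],
)

```text
clock: 16.92
tcp_pos: [0.5337, 0.1268, 0.1536]
orientation: [0.031, 3.14, 0.003]
contact_force: [2.1, 4.5, 1.7]
grip_width: 0.0135
gripper_force: 35.2
```

```bash
python3 -c "
from h import *
plan((.533,.1255,.153),179.4)
print(r.get_obs()['moment'])
f=r.grab_frame('wrist');cv2.imwrite('pics/w6.png',cv2.resize(f['pixels'][100:300,160:360,::-1],(600,600)))
# bar side edges: white+green region at top; boundaries per row on bar top
hsv=cv2.cvtColor(f['pixels'],cv2.COLOR_RGB2HSV);g=cv2.inRange(hsv,(45,120,40),(80,255,255));g[:200]=0
n,l,s,c=cv2.connectedComponentsWithStats(g);i=1+s[1:,4].argmax();print(s[i])
E=[]
for y in range(s[i][1]+4,s[i][1]+s[i][3]-4):
    x=np.nonzero(l[y]==i)[0]
    if len(x):E.append((y,x.min(),x.max()))
E=np.array(E)
for k in(1,2):
    p=np.polyfit(E[:,0],E[:,k],1);A,B=[onz(f,(np.polyval(p,y),y),.176)[:2] for y in(E[0,0],E[-1,0])];d=A-B;print('world heading',np.degrees(np.arctan2(d[1],d[0])))
# station y from stop's yellow edge heading
m=cv2.inRange(hsv,(22,150,100),(32,255,255));n,l,s,c=cv2.connectedComponentsWithStats(m);print(s[1:][s[1:,4]>100])
t=r.grab_frame('top')
"
```

```text
t 16.93 shift [ 0.003 -0.005  0.002] turn [ 0.001  0.001 -0.006] at [0.5337 0.1268 0.1536] F [2.1 4.5 1.7] w 0.0135
[ 0.82392511 -0.44331607 -0.0177759 ]
[ 240  236   32   65 1851]
world heading 179.5708256300926
world heading 179.58390625915615
[[ 307  110   31  157 1576]
 [ 449  296   63   49  573]]
```

View pics/w6.png

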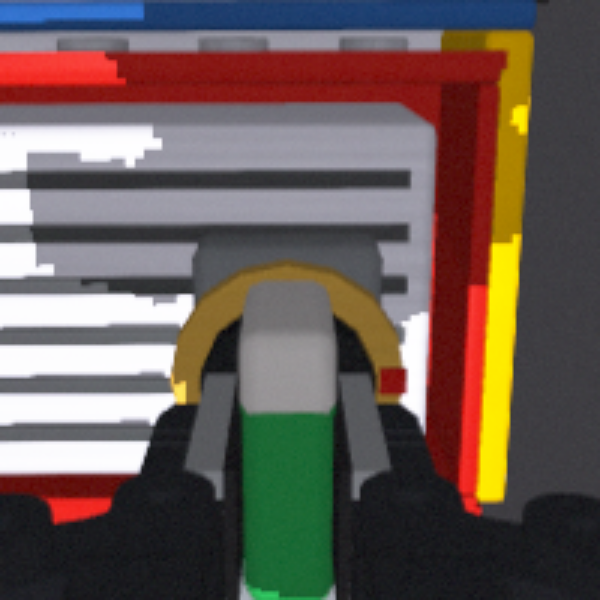

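The white end points to −x: heading 179.6° measured against a target of 179.4°, with the red mark a quarter turn away. The tote is still at the stop. I'll let it settle, then hand in.

apply_moves(
  rows=[
    [0, 0, 0, 0, 0, 0],
    [0, 0, 0, 0, 0, 0],
    [0, 0, 0, 0, 0, 0],
    [0, 0, 0, 0, 0, 0],
  ],
)

```text
clock: 17.52
tcp_pos: [0.5337, 0.1268, 0.1536]
orientation: [0.032, 3.139, 0.003]
contact_force: [2.4, 4.2, 0.9]
grip_width: 0.0133
gripper_force: 35.2
```

```bash
python3 -c "
from h import *
plan((.533,.1255,.153),179.4)
print(r.hand_in())"
```

```text
t 17.52 shift [ 0.003 -0.005  0.002] turn [ 0.001  0.001 -0.006] at [0.5337 0.1268 0.1536] F [2.4 4.2 0.9] w 0.0133
the job is handed in; nothing more can be done
None
```

I handed the job in at 17.5 s: the red tote rests against the yellow stop, and the thumbscrew was seated, backed off a quarter turn (white end within about 0.2° of station −x), and is still gripped and held still; the hand-in returned no verdict.

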